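# Wedge the receiver slide

## Task

Push the flask slide home by its black handle post, until its dark shoulder meets the end of the guide rail. Then slide the thumb wedge that stands in the channel along its ramp until it jams the bar firmly by feel, tight but without forcing it, and leave it stuck there. Leave the beaker, the jar and the loose clamp boss beside the slide where they are.

Things in the scene. Friction and masses are not known exactly. Their poses are not given: they have to be found in the camera images.
- base: Fixed aluminium base plate of the flask slide, 12 mm thick, on the bench. Its +X is the way the bar slides home. In its frame: plate X -160..140, Y -75..50 mm; guide rail on the +Y side, top z 34, ends at X -115 where the bar's shoulder stops; bar face that the wedge presses: plane Y = +3, bar top z 30 mm. Beyond the wedge, fixed, the dark ramp block: top z 35, its lip keeps the wedge down.
- bar (a joint): How far the sliding bar is from home, m: 0 = home (shoulder against the guide rail, a hard stop), 0.09 = fully out. The 24 x 16 mm steel bar runs along the base's X, slides with about 3 N of friction, moves toward base +X to go home and carries an amber flask on its +X end, under a 225 mm high drip post.
- bar_handle (a point): Centre of the upright black handle post on the bar's dark shoulder, 16 x 16 mm, z = 36 to 82 mm. Axes as the base's. Moves with the bar: at home it stands at X = -130, Y = +15 mm of the base. Push it toward base +X.
- wedge: Loose steel thumb wedge in the channel between ramp and bar, 60 mm long, 12 mm thick at its front (+X), 20 mm at its rear, body z = 12 to 28 mm, 0.13 kg. Origin: mid-length, lower edge of its bar-side face; axes as the base's. Starts 30 to 80 mm short of its jam; pushed to base +X it slides freely, then jams and holds itself. A push of 12 to 18 N on the tab jams it well.
- wedge_tab (a point): Centre of the wedge's upright thumb tab, 12 mm (X) x 11 mm (Y), z = 28 to 70 mm, at the wedge's rear: 20 mm behind and 6 mm in -Y of the wedge's origin. Axes as the base's. Push its rear (-X) face to base +X. The ramp (8 degrees, stiffly sprung) is shimmed differently each time, so the jam point lies anywhere over some 30 mm: find it by feel.
- beaker: Loose glass beaker, 68 mm wide, 90 mm tall, on the bench beside the base's -Y side; origin under its centre. Leave it alone.
- amber_jar: Loose amber jar, 60 mm wide, 85 mm tall, on the bench beside the base's -Y side; origin under its centre. Leave it alone.
- clamp_boss: Loose aluminium clamp boss with a thumb screw, about 50 x 60 x 24 mm, on the bench beside the base's +Y side; origin under its block's centre. Leave it alone.
Mind the look-alikes: they are no part of the job. What is shaped like the wedge but red or turquoise is not meant.

How it is judged:
By the outcome, as a careful person would: the job done as asked, in the order asked, and still so for the second after the job is handed in, with the robot touching nothing.
It also fails if it takes over 58 s, if anything falls off the work surface, if the arm or the gripper's body presses on something with over 40 N, if the wrist force passes 120 N, or if a joint passes its speed limit or range.

## Robot

A 6-joint arm with a two-finger parallel gripper is mounted at the origin on the work surface. World frame = base frame: x ahead of the robot, y to its left, z up, the work surface at z = 0. Lengths are in m, angles in rad, forces in N, time in s.
With the tool pointing down it reaches from about 0.325 to 0.85 m from the base axis. Payload 4.4 kg.
Tool frame: the origin (TCP) lies at the very end of the fingers, on their centre line; the grasp point (between the pads) lies 19 mm behind it; z points along the fingers, y is the line along which they close (so a half turn about z gives the same grasp; the last joint's range is limited). The gripper opens to 94 mm and grips with 3 to 60 N. Pads are 16 mm wide; open, the fingers measure 119 mm over their backs; the gripper's body (75 mm by 177 mm) begins 78 mm behind the grasp point.
Start: joints at [0.969, 0.207, 1.542, -0, 1.393, -0.15], TCP at [0.251, 0.517, 0.205] pointing down, gripper open.
Joint ranges: [-2.73, 2.73], [-0.86, 2.22], [0.23, 2.46], [-1.11, 4.25], [0.08, 2.63], [-2.82, 2.82]. Speed limits (rad/s): [2.79, 2.79, 3.14, 3.14, 3.14, 3.14].

## Interface

Orientations are given as a rotation vector (axis times angle).
In Python, from station import bot gives the robot as it stands.
- The arm moves only by the shell command python3 -m pendant 'ROWS' [FORCE]. ROWS is JSON, a list of rows, each an object with "fingers": the finger opening in mm, from 0 to 94; "travel": the shift along the world's x, y, z in mm, a list of three; "roll": the turn about the world's z in degrees. In form: [{"fingers": fingers, "travel": [x, y, z], "roll": roll}, ...]. A call has 1 to 10 rows; each row shifts and turns the commanded pose from where the row before left it; what a row does not reach is not made up. A row lasts 1/8 s, in which the tool goes at most 62.5 mm and 10.7 degrees, less where a joint would pass 70% of its speed; a pose out of reach is approached as far as the arm can. A call with a gripper value outside its range is refused whole. The fingers move at their own pace and stop on an object; FORCE is the grip in N (left out, the last holds). Time passes only in rows, so rows that do not move let the fingers close. It gives the time, the measured TCP pose, the force, the opening and the grip force at its end, in the units of the state.
- bot.observe(): the state, without advancing time (a new reading comes with each control period).
- bot.capture(name): name is "scene" or "top"; returns a dict with "image" (400x640x3 uint8, red, green, blue), "range_z" (400x640 float32, m along the optical axis (not along the pixel's ray), 0 where there is no reading), "fx", "fy", "cx", "cy" (pixels), "R" (3x3) and "t" (3): a world point X has camera coordinates R X + t. Camera axes: x right, y down, z forward; pixel columns grow to the right and rows downward; lengths in m; the calibration is good to about 2 mm. A picture is of the moment at which its call begins.
- bot.job_done(): hands the job in; it is judged then, once.
Trained networks look in the newest picture that a camera, given by its name, has taken for a name from the list of things; names that differ only in an ending like _2 or _b are one class to them, and where a whole thing is asked for, a point or a joint stands for the part that bears it (a point fixed in the world has none). Each returns a list of dicts, best first, with "p" (0 to 1); they miss things now and then, are a little off and sometimes report something else, mostly with a low value. They report only what shows in the picture. A call takes as long as a camera call. They do not tell look-alikes from the thing itself.
- bot.spot_in(camera, name): "position" ([x, y, z] in m, in world coordinates, good to about 4 mm: the middle of the surface that is visible of it).
- bot.mark_of(camera, name): "position" ([x, y, z] in m, in world coordinates, good to about 4 mm: a listed point, or the origin of a listed thing).
The state is a dict: "time_s": time; "joint_pos": joint angles; "qvel": joint speeds; "joint_efforts": joint torques, N m; "eef_pos": TCP position; "orientation": TCP orientation; "wrist_force": force on the tool from outside, world axes, zero at the start; "ft_torque": the same for the moment, N m; "finger_gap": opening from 0.0 (shut) to 1.0 (fully open); "gripper_force": force on a finger pad.
Only numpy, scipy, OpenCV 4.12 (cv2) and the standard library are available. Lean on these libraries where they do the work, as an engineer would, in place of code of your own. Each camera call takes 0.05 s, during which the arm holds its last target. There are 200 camera calls.

## Working session

There is one attempt and no reset: what is moved stays moved. The work goes in short steps, Python scripts to look and compute and a shell command to move; the robot and the scene stay as the last step left them, time stands still between calls to the robot, and variables do not carry over. Pictures are saved under pics/ and viewed, at most 10 in all, crops included, and the job is handed in when it is done.

```bash
mkdir -p pics
python3 - <<'E'
from station import bot
import cv2,numpy as np
for c in ("scene","top"):
    d=bot.capture(c); cv2.imwrite(f"pics/{c}1.png",d["image"][:,:,::-1])
    for n in ("base","bar_handle","wedge","wedge_tab","beaker","amber_jar","clamp_boss"):
        print(c,n,[(np.round(r["position"],3).tolist(),round(r["p"],2)) for r in bot.mark_of(c,n)[:3]])
s=bot.observe();print(s["time_s"],s["eef_pos"],s["orientation"],s["wrist_force"])
E
```

```text
scene base [([0.558, 0.165, -0.004], 0.95)]
scene bar_handle [([0.499, -0.014, 0.06], 0.57)]
scene wedge [([0.551, -0.108, 0.002], 0.91), ([0.708, 0.187, 0.0], 0.63), ([0.555, 0.136, 0.01], 0.48)]
scene wedge_tab [([0.401, 0.018, 0.036], 0.81), ([0.557, 0.117, 0.048], 0.7), ([0.56, -0.121, 0.039], 0.59)]
scene beaker [([0.711, 0.187, -0.002], 0.85), ([0.56, 0.168, -0.003], 0.21)]
scene amber_jar [([0.669, -0.004, 0.003], 0.69)]
scene clamp_boss [([0.439, 0.209, 0.001], 0.95)]
top base [([0.563, 0.168, -0.005], 0.83)]
top bar_handle [([0.501, -0.02, 0.055], 0.74)]
top wedge [([0.381, 0.023, -0.002], 0.88), ([0.554, 0.134, 0.016], 0.74)]
top wedge_tab [([0.403, 0.028, 0.033], 0.67), ([0.562, -0.118, 0.04], 0.56), ([0.553, 0.116, 0.053], 0.53)]
top beaker [([0.702, 0.188, 0.001], 0.72), ([0.669, -0.012, -0.002], 0.23)]
top amber_jar [([0.668, -0.01, -0.0], 0.59)]
top clamp_boss [([0.433, 0.212, -0.002], 0.96)]
0.8 [0.25106688 0.51731888 0.20551154] [7.03643475e-01 3.06171833e+00 1.13202568e-04] [-0.37735584 -0.92375374 -0.53650298]
```

View pics/scene1.png

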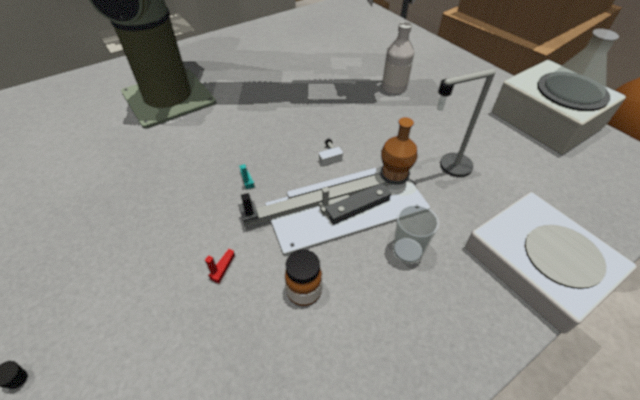

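View pics/top1.png

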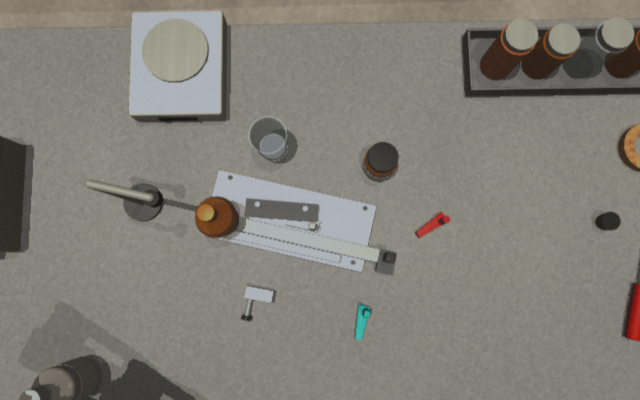

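The pictures show the slide with its handle at top-view pixel (388,257) and its flask at (212,215), so base +X runs left and slightly up. The steel tab of the real wedge is at (315,227). The red (435,224) and turquoise (364,320) pieces are look-alikes.

```bash
cat > h.py <<'E'
import numpy as np,cv2
from station import bot
def cloud(c):
    d=bot.capture(c); z=d["range_z"]; v,u=np.indices(z.shape)
    P=np.stack([(u-d["cx"])/d["fx"]*z,(v-d["cy"])/d["fy"]*z,z],-1)
    return (P-d["t"])@d["R"], z>0, d
def base_xf(P,O,yaw):
    c,s=np.cos(yaw),np.sin(yaw); q=P[...,:2]-O
    return np.stack([q[...,0]*c+q[...,1]*s,-q[...,0]*s+q[...,1]*c,P[...,2]],-1)
E
python3 - <<'E'
from h import *
P,ok,d=cloud("top")
m=ok&(abs(P[...,2]-.012)<.005)&(abs(P[...,0]-.56)<.12)&(abs(P[...,1]-.15)<.19)
n,l,st,_=cv2.connectedComponentsWithStats(m.astype(np.uint8)); k=1+np.argmax(st[1:,4]); print(st[k])
pts=P[m&(d["image"].min(2)>140)][:,:2]
r=cv2.minAreaRect((pts*1000).astype(np.float32)); print(r, cv2.boxPoints(r).round(), len(pts))
# bar line: z~30, bright
b=ok&(abs(P[...,2]-.030)<.006)&(abs(P[...,0]-.56)<.1)&(abs(P[...,1]-.12)<.13)
q=P[b][:,:2].astype(np.float32)*1000; print(len(q),cv2.fitLine(q,cv2.DIST_HUBER,0,.01,.01).ravel())
# tall things
for lo,hi,name in((.055,.09,"posts"),):
    t=(ok&(P[...,2]>lo)&(P[...,2]<hi)).astype(np.uint8)
    n,l,st,c=cv2.connectedComponentsWithStats(t)
    for i in range(1,n):
        if 8<st[i,4]<600: print(st[i],np.median(P[l==i],0).round(4), P[l==i][:,2].max().round(3))
E
```

```text
[ 212  170  164   77 4755]
((568.7512817382812, 157.67674255371094), (299.7898254394531, 125.5618896484375), 75.93598175048828) [[471.  28.]
 [593.  -3.]
 [666. 288.]
 [544. 318.]] 5247
3684 [2.7913713e-01 9.6025127e-01 5.3343866e+02 1.2370262e+02]
[575  37  33  33 390] [ 0.8402 -0.3773  0.0735] 0.09
[487  41  34  30 316] [ 0.837  -0.2197  0.0738] 0.09
[531  40  34  31 349] [ 0.8382 -0.2985  0.0733] 0.09
[619  44  21  26 284] [ 0.8398 -0.4569  0.0716] 0.09
[248 117  39  33 331] [0.731  0.1992 0.0755] 0.09
[259 141  28  17  96] [0.6793 0.1748 0.076 ] 0.09
[126 198  11   5  32] [0.6026 0.4231 0.0721] 0.088
[228 200   8  11  12] [0.5889 0.2472 0.0869] 0.09
[235 212   2  13  18] [0.5667 0.2415 0.0887] 0.09
[442 216   9   8  42] [ 0.5605 -0.1191  0.058 ] 0.062
[308 223   8   7  47] [0.552  0.114  0.0701] 0.074
[220 227  15  11  21] [0.5418 0.2548 0.087 ] 0.09
[383 252  13  11 106] [ 0.4965 -0.0151  0.0822] 0.086
[363 310   8   9  42] [0.4013 0.0245 0.0585] 0.061
[ 56 362  34  38 444] [0.3123 0.4971 0.0732] 0.09
```

```bash
python3 -m pendant '[{"fingers":0,"travel":[0,0,50],"roll":0},{"fingers":0,"travel":[0,0,50],"roll":0},{"fingers":0,"travel":[20,-47,0],"roll":-6.5},{"fingers":0,"travel":[20,-47,0],"roll":-6.5},{"fingers":0,"travel":[20,-47,0],"roll":-6.5},{"fingers":0,"travel":[20,-47,0],"roll":-6.5},{"fingers":0,"travel":[20,-47,0],"roll":-6.5},{"fingers":0,"travel":[20,-47,0],"roll":-6.5},{"fingers":0,"travel":[20,-47,0],"roll":-6.5},{"fingers":0,"travel":[20,-47,0],"roll":-6.5}]'
python3 -m pendant '[{"fingers":0,"travel":[20,-47,0],"roll":-6.5},{"fingers":0,"travel":[20,-47,0],"roll":-6.5},{"fingers":0,"travel":[20,-47,-30],"roll":-6.5},{"fingers":0,"travel":[18,-47,-30],"roll":-6.7},{"fingers":0,"travel":[0,0,-40],"roll":0},{"fingers":0,"travel":[0,0,-40],"roll":0},{"fingers":0,"travel":[0,0,0],"roll":0}]'
cat > w.py <<'E'
from h import *
s=bot.observe();a=np.radians(75.94);O=np.array([.55906,.17042])
p=base_xf(np.array(s["eef_pos"]),O,a);f=np.array(s["wrist_force"])
print("t",s["time_s"],"base XYZ mm",(p*1000).round(1),"F base",base_xf(f,np.zeros(2),a).round(1),"rv",np.round(s["orientation"],3),"gap",round(s["finger_gap"],3),"world",np.round(s["eef_pos"],4))
E
python3 w.py
```

```text
time_s: 2.1
eef_pos: [0.4115, 0.1398, 0.3058]
orientation: [1.979, 2.439, 0.001]
wrist_force: [1.3, 0.1, 0.3]
finger_gap: 0.005
gripper_force: 0.0
time_s: 2.98
eef_pos: [0.486, -0.0461, 0.1622]
orientation: [-2.472, -1.928, 0.008]
wrist_force: [1.1, 0.1, -0.7]
finger_gap: 0.003
gripper_force: 0.0
t 2.975 base XYZ mm [-227.8   18.3  162.2] F base [ 0.3 -1.1 -0.7] rv [-2.472 -1.928  0.008] gap 0.003 world [ 0.486  -0.0461  0.1622]
```

```bash
python3 -m pendant '[{"fingers":0,"travel":[3,-1,-55],"roll":0},{"fingers":0,"travel":[0,0,-52],"roll":0},{"fingers":0,"travel":[0,0,0],"roll":0},{"fingers":0,"travel":[2.43,9.7,0],"roll":0},{"fingers":0,"travel":[2.43,9.7,0],"roll":0},{"fingers":0,"travel":[2.43,9.7,0],"roll":0},{"fingers":0,"travel":[2.43,9.7,0],"roll":0}]'; python3 w.py
python3 -m pendant '[{"fingers":0,"travel":[2.43,9.7,0],"roll":0},{"fingers":0,"travel":[2.43,9.7,0],"roll":0},{"fingers":0,"travel":[1.94,7.76,0],"roll":0}]'; python3 w.py
```

```text
time_s: 3.85
eef_pos: [0.5038, -0.0088, 0.0603]
orientation: [2.474, 1.93, 0.004]
wrist_force: [1.3, -4.7, 2.7]
finger_gap: 0.004
gripper_force: 2.0
t 3.85 base XYZ mm [-187.3   10.1   60.3] F base [-4.3 -2.5  2.7] rv [2.474 1.93  0.004] gap 0.004 world [ 0.5038 -0.0088  0.0603]
time_s: 4.22
eef_pos: [0.5086, 0.0189, 0.0583]
orientation: [-2.477, -1.932, 0.0]
wrist_force: [-0.5, -3.9, 2.0]
finger_gap: 0.005
gripper_force: 1.9
t 4.225 base XYZ mm [-159.2   12.1   58.3] F base [-3.9 -0.5  2. ] rv [-2.477 -1.932  0.   ] gap 0.005 world [0.5086 0.0189 0.0583]
```

```bash
python3 -m pendant '[{"fingers":0,"travel":[1.94,7.76,0],"roll":0},{"fingers":0,"travel":[0.73,2.91,0],"roll":0},{"fingers":0,"travel":[0,0,0],"roll":0}]'; python3 w.py
python3 -m pendant '[{"fingers":0,"travel":[0.49,1.94,0],"roll":0},{"fingers":0,"travel":[0,0,0],"roll":0}]'; python3 w.py
```

```text
time_s: 4.6
eef_pos: [0.5106, 0.0298, 0.0579]
orientation: [-2.476, -1.931, 0.0]
wrist_force: [0.0, -0.6, -1.0]
finger_gap: 0.006
gripper_force: 0.3
t 4.6 base XYZ mm [-148.2   12.8   57.9] F base [-0.6 -0.2 -1. ] rv [-2.476 -1.931  0.   ] gap 0.006 world [0.5106 0.0298 0.0579]
time_s: 4.85
eef_pos: [0.5106, 0.0298, 0.058]
orientation: [-2.477, -1.932, 0.005]
wrist_force: [-1.2, -5.1, 0.9]
finger_gap: 0.005
gripper_force: 2.9
t 4.85 base XYZ mm [-148.2   12.9   58. ] F base [-5.2 -0.1  0.9] rv [-2.477 -1.932  0.005] gap 0.005 world [0.5106 0.0298 0.058 ]
```

```bash
python3 -m pendant '[{"fingers":0,"travel":[0.49,1.94,0],"roll":0},{"fingers":0,"travel":[0,0,0],"roll":0}]'; python3 w.py
python3 -m pendant '[{"fingers":0,"travel":[0.49,1.94,0],"roll":0},{"fingers":0,"travel":[0,0,0],"roll":0}]'; python3 w.py
```

```text
time_s: 5.1
eef_pos: [0.5105, 0.0298, 0.058]
orientation: [2.475, 1.932, -0.01]
wrist_force: [-3.0, -10.4, 3.2]
finger_gap: 0.007
gripper_force: 5.7
t 5.1 base XYZ mm [-148.2   12.9   58. ] F base [-10.8   0.4   3.2] rv [ 2.475  1.932 -0.01 ] gap 0.007 world [0.5105 0.0298 0.058 ]
time_s: 5.35
eef_pos: [0.5105, 0.0299, 0.058]
orientation: [2.473, 1.932, -0.015]
wrist_force: [-5.4, -17.0, 2.9]
finger_gap: 0.005
gripper_force: 8.5
t 5.35 base XYZ mm [-148.1   12.9   58. ] F base [-17.8   1.1   2.9] rv [ 2.473  1.932 -0.015] gap 0.005 world [0.5105 0.0299 0.058 ]
```

```bash
python3 -m pendant '[{"fingers":0,"travel":[-3.6,-14.6,0],"roll":0},{"fingers":0,"travel":[0,0,40],"roll":0},{"fingers":0,"travel":[0,0,20],"roll":0},{"fingers":0,"travel":[17,31,0],"roll":0},{"fingers":0,"travel":[17,31,0],"roll":0},{"fingers":0,"travel":[0,0,0],"roll":0},{"fingers":0,"travel":[0,0,0],"roll":0}]'; python3 w.py
python3 - <<'E'
from h import *
P,ok,d=cloud("top");cv2.imwrite("pics/top2.png",cv2.resize(d["image"][150:300,180:420,::-1],None,fx=3,fy=3))
B=base_xf(P,np.array([.55906,.17042]),np.radians(75.94))
t=ok&(P[...,2]>.06)&(P[...,2]<.09)&(abs(B[...,0]+100)<90)&(abs(B[...,1])<30)
n,l,st,c=cv2.connectedComponentsWithStats(t.astype(np.uint8))
for i in range(1,n): print(st[i],np.median(B[l==i],0).round(4))
E
```

```text
time_s: 6.22
eef_pos: [0.5421, 0.0822, 0.1178]
orientation: [-2.476, -1.932, 0.002]
wrist_force: [0.3, 0.1, 0.2]
finger_gap: 0.007
gripper_force: 0.0
t 6.225 base XYZ mm [-89.7  -5.  117.8] F base [ 0.2 -0.3  0.2] rv [-2.476e+00 -1.932e+00  2.000e-03] gap 0.007 world [0.5421 0.0822 0.1178]
```

View pics/top2.png

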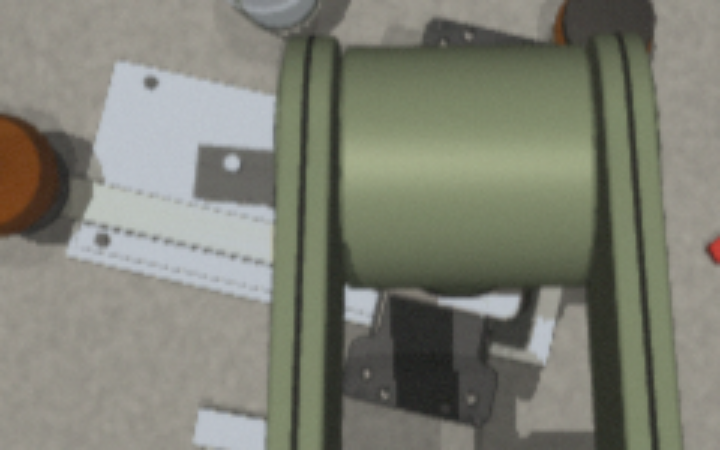

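The arm hides the tab at this moment. The view agrees with the bar being home, so I'm continuing by feel.

```bash
python3 -m pendant '[{"fingers":0,"travel":[0,0,-40],"roll":0},{"fingers":0,"travel":[0,0,-28],"roll":0},{"fingers":0,"travel":[0,0,0],"roll":0},{"fingers":0,"travel":[2.43,9.7,0],"roll":0},{"fingers":0,"travel":[2.43,9.7,0],"roll":0},{"fingers":0,"travel":[1.22,4.85,0],"roll":0},{"fingers":0,"travel":[1.22,4.85,0],"roll":0},{"fingers":0,"travel":[1.22,4.85,0],"roll":0},{"fingers":0,"travel":[0,0,0],"roll":0}]'; python3 w.py
python3 - <<'E'
from h import *
d=bot.capture("scene");cv2.imwrite("pics/s2.png",cv2.resize(d["image"][130:280,210:450,::-1],None,fx=3,fy=3))
E
```

```text
time_s: 7.4
eef_pos: [0.5516, 0.1166, 0.0504]
orientation: [-2.476, -1.933, -0.0]
wrist_force: [-0.4, 0.1, 0.2]
finger_gap: 0.008
gripper_force: 0.0
t 7.4 base XYZ mm [-54.   -5.9  50.4] F base [-0.   0.4  0.2] rv [-2.476 -1.933 -0.   ] gap 0.008 world [0.5516 0.1166 0.0504]
```

View pics/s2.png

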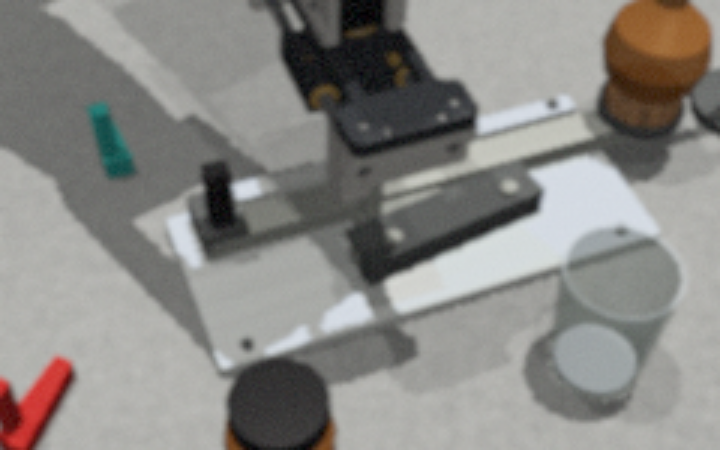

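The handle (215,195) and shoulder now sit at the rail end, so the bar is home. The fingers (370,200) are in the channel behind the hidden tab.

```bash
R='fingers'; python3 -m pendant '[{"fingers":0,"travel":[0.97,3.88,0],"roll":0},{"fingers":0,"travel":[0.73,2.91,0],"roll":0},{"fingers":0,"travel":[0.73,2.91,0],"roll":0},{"fingers":0,"travel":[0,0,0],"roll":0}]'; python3 w.py
python3 -m pendant '[{"fingers":0,"travel":[0.73,2.91,0],"roll":0},{"fingers":0,"travel":[0,0,0],"roll":0}]'; python3 w.py
```

```text
time_s: 7.95
eef_pos: [0.5542, 0.1261, 0.0505]
orientation: [-2.477, -1.933, -0.0]
wrist_force: [0.2, 0.0, -0.8]
finger_gap: 0.011
gripper_force: 0.0
t 7.95 base XYZ mm [-44.2  -6.   50.5] F base [ 0.1 -0.2 -0.8] rv [-2.477 -1.933 -0.   ] gap 0.011 world [0.5542 0.1261 0.0505]
time_s: 8.2
eef_pos: [0.5549, 0.1289, 0.0505]
orientation: [-2.477, -1.932, -0.0]
wrist_force: [-0.6, 0.0, -0.0]
finger_gap: 0.005
gripper_force: 0.0
t 8.2 base XYZ mm [-41.3  -6.   50.5] F base [-0.1  0.6 -0. ] rv [-2.477 -1.932 -0.   ] gap 0.005 world [0.5549 0.1289 0.0505]
```

```bash
python3 -m pendant '[{"fingers":0,"travel":[0.73,2.91,0],"roll":0},{"fingers":0,"travel":[0,0,0],"roll":0}]'; python3 w.py
```

```text
time_s: 8.45
eef_pos: [0.5556, 0.1319, 0.0504]
orientation: [-2.477, -1.932, -0.0]
wrist_force: [-1.8, -1.0, -0.2]
finger_gap: 0.005
gripper_force: 0.0
t 8.45 base XYZ mm [-38.2  -6.   50.4] F base [-1.4  1.4 -0.2] rv [-2.477 -1.932 -0.   ] gap 0.005 world [0.5556 0.1319 0.0504]
```

```bash
python3 -m pendant '[{"fingers":0,"travel":[0.73,2.91,0],"roll":0},{"fingers":0,"travel":[0,0,0],"roll":0}]' >/dev/null; python3 w.py
python3 -m pendant '[{"fingers":0,"travel":[0.49,1.94,0],"roll":0},{"fingers":0,"travel":[0,0,0],"roll":0}]'>/dev/null; python3 w.py
```

```text
t 8.7 base XYZ mm [-35.2  -6.   50.4] F base [-0.5 -0.   0.2] rv [-2.477e+00 -1.932e+00 -1.000e-03] gap 0.003 world [0.5563 0.1348 0.0504]
t 8.95 base XYZ mm [-33.3  -6.   50.4] F base [-0.6  0.4  0.5] rv [-2.477 -1.932 -0.   ] gap 0.006 world [0.5568 0.1366 0.0504]
```

```bash
python3 -m pendant '[{"fingers":0,"travel":[0.73,2.91,0],"roll":0},{"fingers":0,"travel":[0,0,0],"roll":0}]' >/dev/null; python3 w.py
python3 -m pendant '[{"fingers":0,"travel":[0.73,2.91,0],"roll":0},{"fingers":0,"travel":[0,0,0],"roll":0}]'>/dev/null; python3 w.py
```

```text
t 9.2 base XYZ mm [-30.2  -6.1  50.5] F base [0.5 0.6 0.5] rv [-2.477e+00 -1.932e+00 -1.000e-03] gap 0.005 world [0.5576 0.1397 0.0505]
t 9.45 base XYZ mm [-27.2  -6.   50.5] F base [ 0.3  0.8 -0.2] rv [-2.477e+00 -1.933e+00 -1.000e-03] gap 0.005 world [0.5583 0.1426 0.0505]
```

```bash
python3 -m pendant '[{"fingers":0,"travel":[0.73,2.91,0],"roll":0},{"fingers":0,"travel":[0,0,0],"roll":0}]' >/dev/null; python3 w.py
python3 - <<'E'
from h import *
d=bot.capture("scene");cv2.imwrite("pics/s3.png",cv2.resize(d["image"][130:280,210:450,::-1],None,fx=3,fy=3))
E
```

```text
t 9.7 base XYZ mm [-24.2  -6.   50.4] F base [ 0.8 -0.   0.5] rv [-2.477e+00 -1.932e+00 -1.000e-03] gap 0.002 world [0.559  0.1455 0.0504]
```

View pics/s3.png

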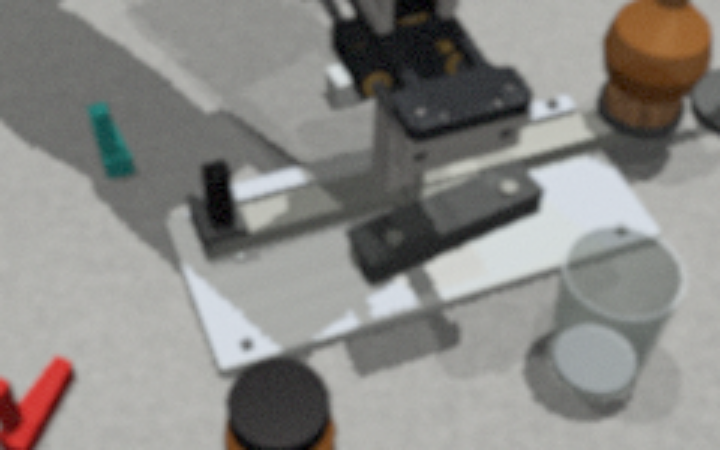

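The finger (400,160) is now over the ramp block and no tab is left behind it, so the wedge is being pushed along ahead of it.

```bash
python3 -m pendant '[{"fingers":0,"travel":[0.73,2.91,0],"roll":0},{"fingers":0,"travel":[0,0,0],"roll":0}]' >/dev/null; python3 w.py
python3 -m pendant '[{"fingers":0,"travel":[0.73,2.91,0],"roll":0},{"fingers":0,"travel":[0,0,0],"roll":0}]'>/dev/null; python3 w.py
```

```text
t 10.0 base XYZ mm [-21.2  -6.   50.4] F base [ 0.4  0.5 -0.5] rv [-2.477 -1.932 -0.   ] gap 0.005 world [0.5598 0.1484 0.0504]
t 10.25 base XYZ mm [-18.2  -6.   50.4] F base [ 1.  -0.5 -0.2] rv [-2.477e+00 -1.932e+00 -1.000e-03] gap 0.005 world [0.5605 0.1513 0.0504]
```

```bash
python3 -m pendant '[{"fingers":0,"travel":[0.73,2.91,0],"roll":0},{"fingers":0,"travel":[0,0,0],"roll":0}]' >/dev/null; python3 w.py
python3 -m pendant '[{"fingers":0,"travel":[0.49,1.94,0],"roll":0},{"fingers":0,"travel":[0,0,0],"roll":0}]'>/dev/null; python3 w.py
```

```text
t 10.5 base XYZ mm [-15.2  -6.   50.4] F base [-0.5 -0.2  0.6] rv [-2.477e+00 -1.932e+00 -1.000e-03] gap 0.004 world [0.5612 0.1542 0.0504]
t 10.75 base XYZ mm [-13.3  -6.   50.4] F base [ 1.   0.2 -0.7] rv [-2.477 -1.932 -0.   ] gap 0.005 world [0.5616 0.1561 0.0504]
```

```bash
python3 -m pendant '[{"fingers":0,"travel":[0.73,2.91,0],"roll":0},{"fingers":0,"travel":[0,0,0],"roll":0}]' >/dev/null; python3 w.py
python3 -m pendant '[{"fingers":0,"travel":[0.73,2.91,0],"roll":0},{"fingers":0,"travel":[0,0,0],"roll":0}]'>/dev/null; python3 w.py
```

```text
t 11.0 base XYZ mm [-11.5  -6.   50.6] F base [-5.3  1.2  3. ] rv [ 2.476  1.932 -0.003] gap 0.004 world [0.562  0.1578 0.0506]
t 11.25 base XYZ mm [-10.6  -5.9  50.9] F base [-10.9   3.3   6.6] rv [ 2.474  1.932 -0.009] gap 0.007 world [0.5623 0.1587 0.0509]
```

```bash
python3 -m pendant '[{"fingers":0,"travel":[0.49,1.94,0],"roll":0},{"fingers":0,"travel":[0,0,0],"roll":0}]' >/dev/null; python3 w.py
python3 -m pendant '[{"fingers":0,"travel":[0.49,1.94,0],"roll":0},{"fingers":0,"travel":[0,0,0],"roll":0}]'>/dev/null; python3 w.py
```

```text
t 11.5 base XYZ mm [-10.2  -5.9  51. ] F base [-15.3   2.8   8.7] rv [ 2.473  1.931 -0.013] gap 0.008 world [0.5623 0.1591 0.051 ]
t 11.75 base XYZ mm [-9.6 -6.  51.3] F base [-18.2   1.3  11. ] rv [ 2.471  1.931 -0.016] gap 0.005 world [0.5625 0.1597 0.0513]
```

Jammed: the force climbed to about 15–18 N. Now backing off, lifting clear and checking.

```bash
python3 -m pendant '[{"fingers":0,"travel":[-1.9,-7.8,0],"roll":0},{"fingers":0,"travel":[-2.4,-9.7,0],"roll":0},{"fingers":0,"travel":[0,0,50],"roll":0},{"fingers":0,"travel":[0,0,50],"roll":0},{"fingers":0,"travel":[-55,0,30],"roll":0},{"fingers":0,"travel":[-55,-20,0],"roll":0},{"fingers":0,"travel":[-20,-50,0],"roll":0},{"fingers":0,"travel":[-10,-60,0],"roll":0},{"fingers":0,"travel":[0,-60,0],"roll":0},{"fingers":0,"travel":[0,0,0],"roll":0}]'; python3 w.py
python3 - <<'E'
from h import *
P,ok,d=cloud("top");cv2.imwrite("pics/top3.png",cv2.resize(d["image"][110:310,180:440,::-1],None,fx=3,fy=2.9))
B=base_xf(P,np.array([.55906,.17042]),np.radians(75.94))
t=ok&(P[...,2]>.06)&(P[...,2]<.09)&(abs(B[...,0]+80)<130)&(abs(B[...,1])<30)
n,l,st,c=cv2.connectedComponentsWithStats(t.astype(np.uint8))
for i in range(1,n): print(st[i],np.median(B[l==i],0).round(4))
for n in ("beaker","amber_jar","clamp_boss"): print(n,[np.round(r["position"],3).tolist() for r in bot.mark_of("top",n)[:1]])
E
```

```text
time_s: 13.0
eef_pos: [0.4201, -0.0452, 0.1807]
orientation: [2.483, 1.922, 0.002]
wrist_force: [0.5, 1.4, -0.1]
finger_gap: 0.004
gripper_force: 0.0
t 13.0 base XYZ mm [-242.9   82.4  180.7] F base [ 1.5 -0.2 -0.1] rv [2.483e+00 1.922e+00 2.000e-03] gap 0.004 world [ 0.4201 -0.0452  0.1807]
[176  20   1   1   1] [ 0.2719 -0.3188  0.061 ]
[166  23   1   1   1] [ 0.288  -0.309   0.0614]
[167  25   1   1   1] [ 0.2857 -0.3061  0.0602]
[177  24   1   1   1] [ 0.2683 -0.312   0.0605]
[189  24   1   1   1] [ 0.2471 -0.3171  0.0601]
[153  27   1   1   1] [ 0.3096 -0.2967  0.0601]
[158  26   1   1   1] [ 0.3011 -0.3005  0.0605]
[170  26   1   1   1] [ 0.2797 -0.3054  0.0604]
[156  28   1   2   2] [ 0.3034 -0.295   0.0604]
[158  28   1   1   1] [ 0.2993 -0.2961  0.0622]
[167  29   1   1   1] [ 0.2836 -0.2986  0.0604]
[196  29   1   1   1] [ 0.2317 -0.3101  0.0614]
[160  31   1   1   1] [ 0.2951 -0.2922  0.0601]
[176  31   1   2   2] [ 0.2661 -0.2975  0.0609]
[182  31   1   1   1] [ 0.2561 -0.3012  0.06  ]
[186  31   1   1   1] [ 0.2489 -0.3028  0.0601]
[148  32   2   1   2] [ 0.3149 -0.2855 
[... 5771 characters left out ...]
210  25  20  43] [0.1421 0.0345 0.0877]
[273 218   8   7  48] [ 0.0048 -0.0018  0.0706]
[444 218   4   3   5] [-0.2803 -0.0717  0.0602]
[446 221   1   1   1] [-0.281  -0.0683  0.0608]
[164 225   1   1   1] [0.1858 0.0484 0.0873]
[168 227   1   1   1] [0.1776 0.0501 0.0897]
[170 228   1   1   1] [0.1743 0.051  0.0884]
[346 244  11  11  95] [-0.1301  0.0163  0.0823]
[364 313   1   1   1] [-0.1759  0.1166  0.0607]
[365 313   5   4  11] [-0.1812  0.1175  0.0605]
[ 56 362  33  38 379] [0.2559 0.3182 0.0758]
[ 51 367   1   1   1] [0.3058 0.314  0.0827]
[ 53 366   1   1   1] [0.3049 0.313  0.0787]
beaker [[0.707, 0.188, 0.002]]
amber_jar [[0.671, -0.012, -0.002]]
clamp_boss [[0.433, 0.214, -0.002]]
```

View pics/top3.png

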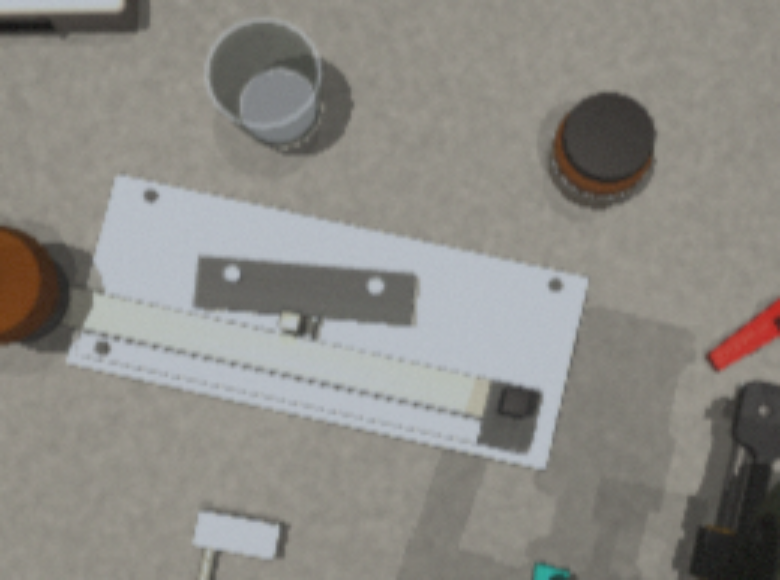

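The handle (515,400) is at X = -130 mm, so the bar is home. The tab (293,322) is at X = +5 mm, still where it jammed. The beaker, jar and clamp boss haven't moved.

```bash
python3 -c "from station import bot; print(bot.job_done())"
```

```text
the job is handed in; nothing more can be done
None
```

The job is handed in: the bar is home against its stop, the wedge is jammed at 15–18 N of push and left in place, and the beaker, jar and clamp boss did not move; it took about 13 s of the 58 s allowed.

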